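# Seat the photometer's check standard past its ball catch and close the light hood

## Task

Get the cellar's wine photometer ready for its daily check: take the check standard (the block with the round filter window and the notch) out of its dock and push it down into the photometer's well, notch towards the sprung ball, until it clicks past the ball and sits fully home on the well's floor; feel for it and never press harder than about 20 N, as the insert's height is set by hand and differs from day to day. Then let go of it and close the light hood over it. Leave the blank in its dock, and do not shove the stopper or the foil cutter about.

Things in the scene. Friction and masses are not known exactly. Their poses are not given: they have to be found in the camera images.
- check_standard: aluminium block 16 (its x) x 30 (y) x 84 mm (z), 65 to 105 g, upright in a slot of the dock, foot 22 mm below the dock's top. Origin: centre of its underside, z up. Round dark filter window, 15 mm across, 33 mm above the foot in both wide (+x, -x) faces. Notch in its -y narrow face; a small dark dimple on its top marks that side
- grip (a point): grasp point of the check standard on its axis, 76 mm above its foot, 8 mm below its top, in the ribbed part of the wide faces; grasp from above with the fingers closing along its x (16 mm wide)
- notch (a point): middle of the check standard's notch, on its -y face, 30 mm above the foot: a groove across the face, 5 mm deep, 45 degree flanks, 14 mm tall at the face and 4 mm at its floor. Below it is the full-width lip, 18 mm tall, that must pass the ball; under the lip a 5 mm, 45 degree bevel at the foot
- blank: the other block in the dock, for another job: same 16 x 30 mm section and 84 mm height, but plain faces, no window, no notch, and a round knob (18 mm) on top. Origin: centre of its underside. Which of the two slots it is in varies. Must stay where it is
- dock: fixed black block 66 x 130 x 30 mm with two slots side by side along its y, centres at y = -28 and +28 mm, each 18 x 32 mm and 22 mm deep. Origin: centre of its underside
- photometer: fixed grey bench instrument, 197 (x) x 150 (y) mm; sloping key panel on its -x side (towards the robot), behind it a flat black deck 70 mm above the counter, free for 55 mm to either side of the well along x. Origin: under its middle, on the counter, 30 mm nearer the panel than the well
- well (a point): centre of the well in the plane of the deck, axes as photometer. Steel insert in it: cavity 18 (x) x 32 (y) x 44 mm deep, 2 mm bevel at the rim. The standard goes in upright, axes parallel to these, notch (-y) to the ball in the -y wall. The insert is locked at a hand-set height that is NOT measured: rim from 8 mm below to 12 mm above the deck, so a seated foot is 32 to 52 mm below this point
- ball_catch (a joint): travel of the sprung steel ball (12 mm) in the insert's -y wall, 28 mm above its floor, in m. 0 = fully out, 5 mm proud of the wall (7 N); 2 to 4 mm while the lip passes (11 to 15 N); under 0.6 mm once home in the notch. The bevel meets the ball 26 to 30 mm above home; passing it takes some 4 to 16 N downwards, then it slides easily and snaps down over the last 4 mm; then the floor
- light_hood (a joint): angle of the black light hood, rad: 0 = shut over the well, 1.95 = open against its stop, leaning out to +y. Hollow box 72 (x) x 100 (y) x 60 mm high over the deck, hinged along x on the left (+y) side of the well. Damped: falls shut by itself, slowly, below about 0.7 rad and open above about 1.1; push it over from its outer (+y) side
- hood_hinge (a point): hinge axis of the hood, 55 mm to the left (+y) of the well's centre, at deck height; axes as the photometer's
- hood_top (a point): point on the middle line of the hood's outer top face, 80 mm from the hinge and 17 mm from the free edge; 60 mm above the deck when shut. Moves with the hood; its z axis points out of that face
- stopper: bystander: small grey bottle stopper, 33 x 47 x 38 mm, loose between dock and photometer. Origin at its underside
- foil_cutter: bystander: small black U-shaped foil cutter, 44 x 50 x 14 mm, loose behind and to the right of the dock. Origin at its underside
There are look-alikes about, which are no part of the job. What is shaped like the check_standard but yellow is not meant.

How it is judged:
By the outcome, as a careful person would: the job done as asked, in the order asked, and still so for the second after the job is handed in, with the robot touching nothing.
It also fails if it takes over 72 s, if anything falls off the work surface, if the arm or the gripper's body presses on something with over 40 N, if the wrist force passes 120 N, or if a joint passes its speed limit or range.

## Robot

A 6-joint arm with a two-finger parallel gripper is mounted at the origin on the work surface; the furniture and walls round the work are solid. World frame = base frame: x ahead of the robot, y to its left, z up, the work surface at z = 0. Lengths are in m, angles in rad, forces in N, time in s.
With the tool pointing down it reaches from about 0.375 to 0.9 m from the base axis. Payload 3.1 kg.
Tool frame: the origin (TCP) lies between the finger pads; the fingertips stand manip.nose_length ahead of it and the grasp point (between the pads) lies 5 mm behind it (manip.nose_length is the distance from the TCP to the fingertips, in m); z points along the fingers, y is the line along which they close (so a half turn about z gives the same grasp; the last joint's range is limited). The gripper opens to 85 mm and grips with 20 to 120 N. Pads are 22 mm wide; open, the fingers measure 114 mm over their backs; the gripper's body (76 mm by 85 mm) begins 54 mm behind the grasp point. The pads swing forward as they close: fully open they stand 13 mm farther back than shut.
Start: joints at [-1.466, 0.527, 1.433, -0, 1.181, -0.178], TCP at [0.174, -0.6, 0.207] pointing down, gripper open.
Joint ranges: [-3.08, 3.08], [-0.75, 2.2], [0.22, 2.44], [-1.43, 4.57], [0, 2.65], [-2.85, 2.85]. Speed limits (rad/s): [2.79, 2.79, 3.14, 3.14, 3.14, 3.14].

## Interface

Orientations are given as a unit quaternion [x, y, z, w].
In Python, from station import monitor, eyes, job, manip gives the robot as it stands.
- The arm moves only by the shell command python3 -m pendant 'ROWS' [FORCE]. ROWS is JSON, a list that holds one entry, the list of rows, each a list of 7 numbers: the shift along the tool's x, y, z as a fraction of full scale, then the turn, a rotation vector about the tool's x, y, z as a fraction of full scale, then the opening, from 0 (shut) to 1 (fully open). A call has 1 to 20 rows; each row shifts and turns the commanded pose from where the row before left it, along the tool's axes as they then stand; what a row does not reach is not made up. Full scale, the value 1, is 800 mm for a shift and 0.12 rad for a turn. A row lasts 1/10 s, in which the tool goes at most 50 mm and 8.59 degrees, less where a joint would pass 70% of its speed; a pose out of reach is approached as far as the arm can. A call with a number of a shift or a turn outside -1 to 1 is refused whole. A call with a gripper value outside its range is refused whole. The fingers move at their own pace and stop on an object; FORCE is the grip in N (left out, the last holds). Time passes only in rows, so rows that do not move let the fingers close. It gives the time, the measured TCP pose, the force, the opening and the grip force at its end, in the units of the state.
- monitor.sense(): the state, without advancing time (a new reading comes with each control period).
- eyes.snapshot(name): name is "scene" or "top"; returns a dict with "pixels" (384x512x3 uint8, red, green, blue), "depth" (384x512 float32, m along the optical axis (not along the pixel's ray), 0 where there is no reading), "intrinsics" (3x3 intrinsics, pixels), "eye" and "attitude" of the camera in the world. Camera axes: x right, y down, z forward; pixel columns grow to the right and rows downward; lengths in m; the calibration is good to about 2 mm. A picture is of the moment at which its call begins.
- job.sign_off(): hands the job in; it is judged then, once.
The state is a dict: "t": time; "q": joint angles; "qd": joint speeds; "tau": joint torques, N m; "tcp_pos": TCP position; "tool_rot": TCP orientation; "force": force on the tool from outside, world axes, zero at the start; "ft_torque": the same for the moment, N m; "finger_gap": opening from 0.0 (shut) to 1.0 (fully open); "gripper_force": force on a finger pad.
Only numpy, scipy, OpenCV 4.12 (cv2) and the standard library are available. Lean on these libraries where they do the work, as an engineer would, in place of code of your own. Each camera call takes 0.05 s, during which the arm holds its last target. There are 200 camera calls.

## Working session

There is one attempt and no reset: what is moved stays moved. The work goes in short steps, Python scripts to look and compute and a shell command to move; the robot and the scene stay as the last step left them, time stands still between calls to the robot, and variables do not carry over. Pictures are saved under pics/ and viewed, at most 10 in all, crops included, and the job is handed in when it is done.

```bash
ls; mkdir -p pics
python3 - <<'E'
from station import monitor, eyes, job, manip
import cv2, numpy as np
print(manip.nose_length, monitor.sense())
for n in("scene","top"):
    s=eyes.snapshot(n); cv2.imwrite(f"pics/{n}0.png",cv2.cvtColor(s["pixels"],cv2.COLOR_RGB2BGR))
    np.savez(f"{n}0.npz",**s); print(n,s["intrinsics"],s["eye"],s["attitude"])
E
```

```text
pics
0.014 {'t': 0.0, 'q': array([-1.46651522e+00,  5.28479334e-01,  1.43395453e+00,  3.37165118e-05,
        1.18141588e+00, -1.78513074e-01]), 'qd': array([-0.00253544,  0.00109207, -0.00119431,  0.00098882,  0.00100917,
       -0.0014824 ]), 'tau': array([-1.81052306e-03, -4.42357779e+01, -1.78023702e+01, -2.29249581e-04,
        8.24261428e-03,  1.01091572e-05]), 'tcp_pos': array([ 0.17434535, -0.59935545,  0.206009  ]), 'tool_rot': array([ 9.90020349e-01,  1.40919957e-01,  5.74558298e-05, -1.12719024e-03]), 'force': array([ 0.31744935, -0.27890623, -0.92900802]), 'ft_torque': array([-0.02344509, -0.04280399, -0.01957307]), 'gripper_force': 0.0, 'finger_gap': 1.0022979300685455}
scene [[440.13240897   0.         258.63967888]
 [  0.         440.13240897 186.11984389]
 [  0.           0.           1.        ]] [-0.29236935 -0.64349834  0.7741956 ] [ 0.79737138 -0.39585656  0.1926351  -0.41278104]
top [[406.90872606   0.         252.30704531]
 [  0.         406.90872606 188.70076082]
 [  0.           0.           1.        ]] [ 0.21210504 -0.06182766  1.24847617] [-0.67130675  0.73409838 -0.07439419  0.07008803]
```

View pics/scene0.png

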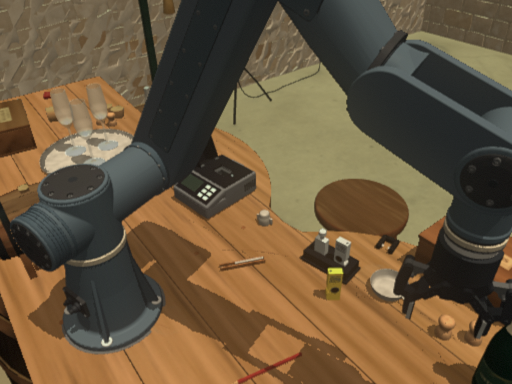

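View pics/top0.png

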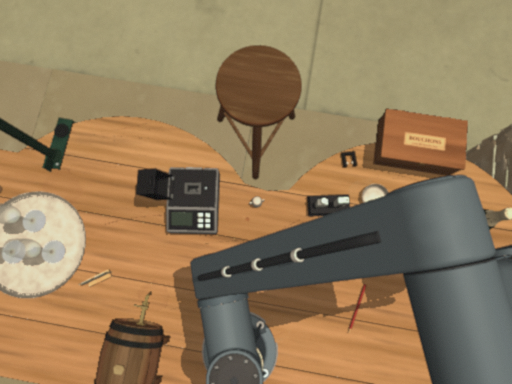

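The scene view shows the dock with two blocks at (330,258), the yellow look-alike at (334,283) and the photometer at (215,185). In the top view the well is near (196,188), the dock near (330,205) and the hood, open, near (152,184). Next I'll enlarge these areas.

```bash
cat > h.py <<'E'
import numpy as np, cv2
from scipy.spatial.transform import Rotation as R
def cloud(s):
    K=s["intrinsics"]; d=s["depth"]; v,u=np.mgrid[:d.shape[0],:d.shape[1]]
    p=np.stack([(u-K[0,2])/K[0,0]*d,(v-K[1,2])/K[1,1]*d,d],-1)
    return p@R.from_quat(s["attitude"]).as_matrix().T+s["eye"]
def ray(s,u,v,z):
    K=s["intrinsics"]; r=R.from_quat(s["attitude"]).apply([(u-K[0,2])/K[0,0],(v-K[1,2])/K[1,1],1])
    return s["eye"]+r*(z-s["eye"][2])/r[2]
def crop(s,u0,v0,w,h,k):
    return cv2.resize(cv2.cvtColor(s["pixels"],cv2.COLOR_RGB2BGR)[v0:v0+h,u0:u0+w],None,fx=k,fy=k,interpolation=cv2.INTER_NEAREST)
E
python3 - <<'E'
from h import *
t=dict(np.load("top0.npz")); s=dict(np.load("scene0.npz"))
a=crop(t,135,163,100,75,4); b=crop(t,300,188,50,37,8)[:300]; b=crop(t,300,185,50,37,8)
c=crop(s,295,222,66,50,6);d=crop(s,170,150,100,75,4)
im=np.zeros((600,800,3),np.uint8)
for i,(x,y) in zip((a,b,c,d),((0,0),(400,0),(0,300),(400,300))):
    i=i[:300,:400]; im[y:y+i.shape[0],x:x+i.shape[1]]=i
cv2.imwrite("pics/c1.png",im)
P=cloud(t)
for n,(u,v) in dict(deck=(196,178),deck2=(210,195),stop=(257,201),std=(322,202),bl=(342,202),hood=(152,183),tbl=(280,220)).items(): print(n,P[v,u].round(4))
# dock-region heights
print((P[194:218:2,304:356:3,2]*1000).astype(int))
E
```

```text
deck [0.5031 0.0837 0.0719]
deck2 [0.4475 0.0455 0.0745]
stop [ 0.4243 -0.0913  0.0348]
std [ 0.3951 -0.2767  0.0893]
bl [ 0.3894 -0.3334  0.0927]
hood [0.4781 0.1939 0.1599]
tbl [ 0.3645 -0.1572  0.003 ]
[[   0    1    0   -7    1    1    0    2   -1    0    7   30   27   26
    32    0    4    3]
 [  -1    9   31   33   27   28   31   29   31   33   26   33   29   32
    32   -3    1    3]
 [   1    5   28   32   31   31   92   90   33   31   28   77   93   90
    96   34    5    2]
 [   2    6   27   32   30   68   93   94   29   33   31   76   94   89
    98   32    0    1]
 [   2    8   30   35   42   69   89   93   31   28   31   75   90   93
    91   32 1248    6]
 [   4    0   27   29   39   70   68   70   31   28   31   63   62   59
    32   30    0    3]
 [   0    3   30   29   34   39   28   35   30   31   21   25   31   29
    28   32  744  751]
 [   1    0   31   28   31   27 1248   33   35   33   32   30   31   31
   734  741  749  752]
 [   1    1   27   36   29   26   31   29   35   29   32   30  725  733
   738  742  749  753]
 [   0    2   23   33   26   30   30   30   35   32  716  721  729  735
   739  742  747  749]
 [   0   -3   12    9    5    7    4    5  706  713  720  725  730  732
   739  743  748  752]
 [   0   -1    0    5   -1    3  694  704  710  714  720  724  730  734
   738  742  746  751]]
```

View pics/c1.png

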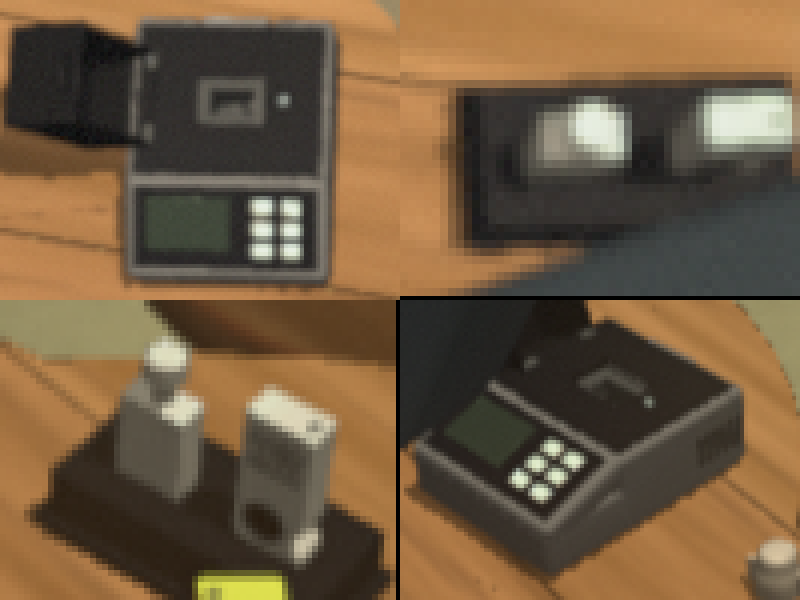

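The blank is in the left slot (y≈-0.28). The standard is in the right slot (y≈-0.335), with its dimple and notch facing -y. Next I'll measure the photometer, which is in clear view, and then swing the arm off the dock.

```bash
python3 - <<'E'
from h import *
t=dict(np.load("top0.npz")); P=cloud(t)
# subpixel ring: upsampled gray
g=cv2.cvtColor(t["pixels"],cv2.COLOR_RGB2GRAY)
print(g[178:200,180:206])
print((P[180:197,184:202,2]*1000).astype(int))
# edges of body: left/right/back by hand and plane z=.07
for n,(u,v) in dict(TL=(170,168.5),TR=(218.5,169.3),kneeL=(167.5,208),kneeR=(217.5,208.5),well=(192.75,188.25)).items(): print(n,ray(t,u-.5,v-.5,.07).round(4))
m=(abs(P[...,2]-.07)<.012)&(P[...,1]>-.03)&(P[...,1]<.16)&(P[...,0]>.35)&(P[...,0]<.6)
for r in range(170,206,5):
    c=np.where(m[r])[0]; print(r,c.min(),c.max(),P[r,c.min()].round(3),P[r,c.max()].round(3))
E
python3 -m pendant '[[[0,0,-0.06,0,0,0,1],[0,0,-0.06,0,0,0,1],[0.02,-0.06,-0.02,0,0,-1,1],[0.02,-0.06,0,0,0,-1,1],[0.02,-0.06,0,0,0,-1,1],[0.02,-0.06,0,0,0,-1,1],[0.03,-0.05,0,0,0,-1,1],[0.03,-0.05,0,0,0,-1,1],[0.04,-0.04,0,0,0,-1,1],[0.04,-0.04,0,0,0,-1,1],[0.06,-0.03,0,0,0,-1,1],[0.06,-0.03,0,0,0,-0.8,1],[0.06,0,0,0,0,0,1],[0.06,0,0,0,0,0,1],[0.06,0,0,0,0,0,1],[0,0,0,0,0,0,1]]]'
```

```text
[[ 47  47  49  48  49  47  48  49  48  45  48  50  44  50  48  47  48  47
   47  48  48  46  46  48  47  49]
 [ 46  48  46  45  45  47  47  48  48  46  48  47  50  47  48  48  49  47
   45  50  48  50  46  48  47  48]
 [ 49  46  47  50  48  45  47  46  47  48  46  45  46  46  45  48  47  45
   48  48  45  48  47  46  46  48]
 [ 49  46  48  48  47  47  47  49  48  48  51  48  50  48  45  49  48  50
   52  53  54  51  47  47  50  51]
 [ 47  47  48  48  54  68  68  69  68  69  70  67  64  62  65  65  65  68
   69  69  71  60  51  48  49  50]
 [ 49  48  47  51  66  85  91  91  92  92  91  92  89  89  90  88  90  93
   90  94  84  62  49  48  48  48]
 [ 49  48  48  52  69  94  97  94  90  90  93  92  92  92  93  95  93  93
   96  97  91  65  49  49  43  46]
 [ 51  47  48  53  72  95  96  85  70  69  70  71  70  71  72  73  72  76
   83  95  91  62  51  48  46  49]
 [ 52  44  51  50  74  97  96  78  51  45  46  46  46  47  44  48  47  51
   73  95  92  65  48  50  62  83]
 [ 46  49  48  54  74  96  96  77  50  37  39  41  40  41  43  43  42  52
   77  95  91  63  45  55  90 136]
 [ 47  45 
[... 2909 characters left out ...]
 73]]
TL [0.5413 0.1611 0.07  ]
TR [0.5259 0.0167 0.07  ]
kneeL [0.4225 0.1741 0.07  ]
kneeR [0.4079 0.0281 0.07  ]
well [0.475  0.0968 0.07  ]
170 170 218 [0.535 0.16  0.07 ] [0.523 0.017 0.066]
175 173 218 [0.517 0.15  0.078] [0.507 0.018 0.068]
180 171 218 [0.504 0.158 0.071] [0.492 0.019 0.066]
185 171 218 [0.489 0.159 0.07 ] [0.478 0.021 0.062]
190 172 217 [0.474 0.157 0.068] [0.462 0.025 0.066]
195 171 217 [0.457 0.159 0.078] [0.448 0.026 0.064]
200 172 217 [0.442 0.157 0.077] [0.433 0.027 0.06 ]
205 172 217 [0.429 0.159 0.069] [0.418 0.028 0.062]
t: 1.7
tcp_pos: [0.1053, -0.0255, 0.3177]
tool_rot: [0.748, 0.663, -0.0, -0.005]
force: [1.0, -0.0, -0.3]
finger_gap: 1.0
gripper_force: 0.0
```

Run:
```python
from h import *
from station import monitor, eyes
st=monitor.sense(); print(st["q"].round(3),st["tcp_pos"])
im=[]
for n in("scene","top"):
    s=eyes.snapshot(n); np.savez(f"{n}1.npz",**s)
t=dict(np.load("top1.npz")); s=dict(np.load("scene1.npz"))
a=crop(t,302,185,66,44,6);b=crop(s,295,222,66,50,6); c=crop(s,170,150,100,75,4); d=crop(t,150,163,100,75,4)
im=np.zeros((600,800,3),np.uint8)
for i,(x,y) in zip((a,b,c,d),((0,0),(400,0),(0,300),(400,300))): im[y:y+i.shape[0],x:x+i.shape[1]]=i
cv2.imwrite("pics/c2.png",im)
P=cloud(t)
print(ray(t,192.5,187.8,.063))
top=(P[...,2]>.082)&(P[...,2]<.11)&(P[...,0]>.34)&(P[...,0]<.45)&(P[...,1]>-.36)&(P[...,1]<-.31)
v,u=np.where(top); print("std top",len(u),u.mean(),v.mean(),np.median(P[top],0)); print(cv2.minAreaRect(P[top][:,:2].astype(np.float32)*1000))
dk=(abs(P[...,2]-.03)<.008)&(P[...,0]>.3)&(P[...,0]<.48)&(P[...,1]>-.4)&(P[...,1]<-.22)
dk=cv2.morphologyEx(dk.astype(np.uint8),cv2.MORPH_OPEN,np.ones((2,2)))>0
r=cv2.minAreaRect(P[dk|top][:,:2].astype(np.float32)*1000); print("dock",dk.sum(),r)
```

```text
[-1.821 -0.755  2.199 -0.008  1.702 -1.702] [ 0.10525759 -0.02554515  0.31771172]
[0.4763027  0.09702396 0.063     ]
std top 71 342.71830985915494 199.69014084507043 [ 0.39611293 -0.33605459  0.09278616]
((395.856201171875, -337.0209045410156), (30.54207420349121, 16.85647201538086), 84.08355712890625)
dock 546 ((342.924560546875, -207.95068359375), (104.90141296386719, 377.96624755859375), 26.325565338134766)
```

View pics/c2.png

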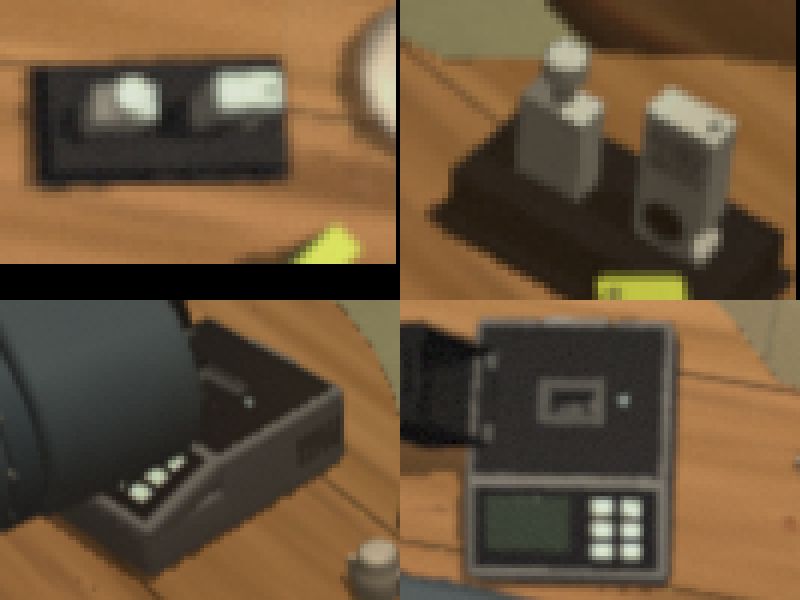

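In the top crop the standard's top face spans about (213–285, 70–110), with its dimple on the right. In the scene crop the centre of the top face is near (692,111). The photometer is square-on, with the ring of its well at (572,401). The arm is folded in too far, so I'm moving it back out.

```bash
python3 -m pendant '[[[-0.03,0.01,0,0,0,0,1],[-0.06,0.018,0,0,0,0,1],[-0.06,0.018,0,0,0,0,1],[-0.06,0.018,0,0,0,0,1],[-0.06,0.018,0,0,0,0,1],[-0.06,0.018,0,0,0,0,1],[-0.06,0.018,0,0,0,0,1],[-0.06,0.018,0,0,0,-0.58,1],[0,0,0,0,0,0,1],[0,0,0,0,0,0,1]]]'
python3 - <<'E'
from h import *
from station import monitor
t=dict(np.load("top1.npz")); s=dict(np.load("scene1.npz"))
print("top",ray(t,342.7,199.7,.092),"scene",ray(s,343.2,240.0,.092))
st=monitor.sense(); print(st["q"].round(3),st["tcp_pos"],R.from_quat(st["tool_rot"]).as_matrix().round(3))
P=cloud(s); m=(abs(P[...,2]-.092)<.006)&(abs(P[...,0]-.396)<.03)&(abs(P[...,1]+.336)<.03); print(m.sum(),np.median(P[m],0),cv2.minAreaRect(P[m][:,:2].astype(np.float32)*1000))
E
```

```text
t: 2.8
tcp_pos: [0.1626, -0.3917, 0.3171]
tool_rot: [0.727, 0.686, -0.001, -0.005]
force: [-0.4, 0.6, -0.1]
finger_gap: 0.998
gripper_force: 0.0
top [ 0.39601385 -0.33651262  0.092     ] scene [ 0.39559644 -0.33454683  0.092     ]
[-1.437  0.117  1.74  -0.007  1.291 -1.377] [ 0.16257164 -0.39173349  0.31712314] [[ 0.057  0.998 -0.008]
 [ 0.998 -0.057  0.005]
 [ 0.005 -0.008 -1.   ]]
90 [ 0.3912743  -0.3361124   0.08998897] ((392.7647705078125, -335.7448425292969), (30.408885955810547, 19.638286590576172), 87.77291107177734)
```

```bash
python3 -m pendant '[[[0.014,0.048,0,-0.06,-0.04,0,1],[0.014,0.048,0,0,0,0,1],[0.014,0.048,0,0,0,0,1],[0.014,0.048,0,0,0,0,1],[0.014,0.048,0,0,0,0,1],[0.014,0.048,0,0,0,0,1],[0,0,0.045,0,0,0,1],[0,0,0.05,0,0,0,1],[0,0,0.05,0,0,0,1],[0,0,0.045,0,0,0,1],[0,0,0,0,0,0,1],[0,0,0,0,0,0,1],[0,0,0,0,0,0,1]]]'
cat > st.py <<'E'
from h import *
from station import monitor
st=monitor.sense(); M=R.from_quat(st["tool_rot"]).as_matrix()
np.set_printoptions(suppress=True)
print("t",st["t"],"q",st["q"].round(3),"\nx",M[:,0].round(4),"z",M[:,2].round(4),"tcp",st["tcp_pos"].round(4),"F",st["force"].round(1),"gap",round(st["finger_gap"],3),"gf",st["gripper_force"])
import sys
if len(sys.argv)>1:
    d=np.array(list(map(float,sys.argv[1:4])))-st["tcp_pos"]; print("delta mm",(d*1000).round(1),"rows total",(M.T@d/.8).round(4))
    if len(sys.argv)>4:
        y=float(sys.argv[4]); x=[np.cos(y),np.sin(y),0]; z=[0,0,-1]
        T=np.array([x,np.cross(z,x),z]).T; print("turn rows",(R.from_matrix(M.T@T).as_rotvec()/.12).round(3))
E
python3 st.py 0.396 -0.336 0.079 1.521
```

```text
t: 4.1
tcp_pos: [0.3976, -0.3382, 0.1678]
tool_rot: [0.727, 0.687, -0.001, 0.003]
force: [-0.7, 0.0, 0.9]
finger_gap: 1.002
gripper_force: 0.0
t 4.1 q [-0.918  0.442  1.735 -0.002  0.959 -0.859] 
x [ 0.0573  0.9983 -0.0053] z [ 0.002  -0.0054 -1.    ] tcp [ 0.3976 -0.3382  0.1678] F [-0.7  0.   0.9] gap 1.002 gf 0.0
delta mm [ -1.6   2.2 -88.8] rows total [ 0.0032 -0.0025  0.111 ]
turn rows [ 0.019  0.044 -0.063]
```

```bash
python3 -m pendant '[[[0.003,-0.0025,0,0.02,0.04,-0.06,1],[0,0,0.03,0,0,0,1],[0,0,0.04,0,0,0,1],[0,0,0.03,0,0,0,1],[0,0,0.011,0,0,0,1],[0,0,0,0,0,0,1],[0,0,0,0,0,0,1]]]' && python3 st.py 0.396 -0.336 0.079 1.521
python3 - <<'E'
from h import *
from station import eyes
s=eyes.snapshot("scene"); cv2.imwrite("pics/g1.png",crop(s,280,190,110,90,6)[:600,:800])
E
```

```text
t: 4.8
tcp_pos: [0.3955, -0.335, 0.0778]
tool_rot: [0.725, 0.689, -0.0, -0.001]
force: [0.1, -0.3, 0.4]
finger_gap: 1.0
gripper_force: 0.0
t 4.8 q [-0.918  0.586  1.81  -0.001  0.747 -0.868] 
x [0.05   0.9987 0.0012] z [-0.0015  0.0013 -1.    ] tcp [ 0.3955 -0.335   0.0778] F [ 0.1 -0.3  0.4] gap 1.0 gf 0.0
delta mm [ 0.5 -1.   1.2] rows total [-0.0012  0.0007 -0.0014]
turn rows [-0.013 -0.01  -0.002]
```

View pics/g1.png

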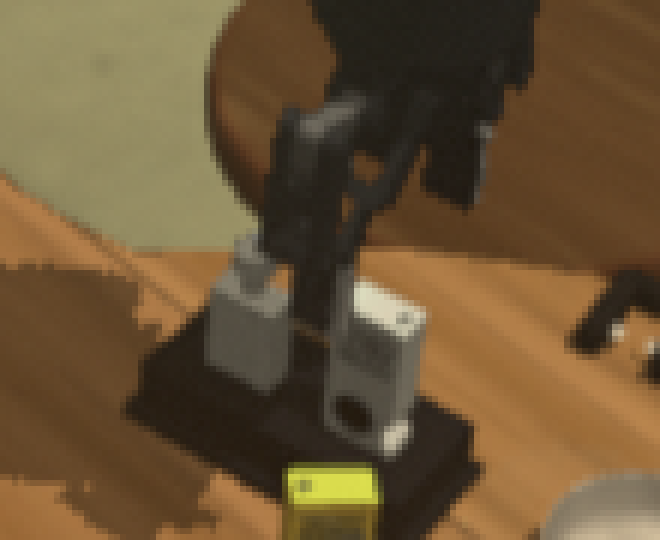

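The open fingers straddle the standard: one tip is near (315,320), the other near (460,205), and the standard's top is at (385,300). The blank at (250,320) is clear of them. Closing on the standard.

```bash
python3 -m pendant '[[[0,0,0,0,0,0,0],[0,0,0,0,0,0,0],[0,0,0,0,0,0,0],[0,0,0,0,0,0,0],[0,0,0,0,0,0,0],[0,0,0,0,0,0,0],[0,0,0,0,0,0,0],[0,0,0,0,0,0,0],[0,0,0,0,0,0,0],[0,0,0,0,0,0,0]]]' 60 && python3 st.py 0.396 -0.336 0.079 1.521
```

```text
t: 5.85
tcp_pos: [0.3948, -0.3341, 0.0766]
tool_rot: [0.725, 0.689, 0.0, -0.002]
force: [-0.8, 0.3, 0.1]
finger_gap: 0.004
gripper_force: 0.0
t 5.85 q [-0.918  0.588  1.812 -0.001  0.746 -0.868] 
x [0.0501 0.9987 0.0031] z [-0.003   0.0033 -1.    ] tcp [ 0.3948 -0.3341  0.0766] F [-0.8  0.3  0.1] gap 0.004 gf 0.0
delta mm [ 1.2 -1.9  2.4] rows total [-0.0022  0.0017 -0.003 ]
turn rows [-0.026 -0.026 -0.003]
```

The fingers shut on nothing, so I'm looking again.

Run:
```python
from h import *
from station import eyes
s=eyes.snapshot("scene"); t=eyes.snapshot("top"); np.savez("scene2.npz",**s); np.savez("top2.npz",**t)
im=np.zeros((600,800,3),np.uint8); a=crop(s,285,180,100,100,4); b=crop(t,300,150,100,100,4)
im[:400,:400]=a; im[:400,400:]=b; cv2.imwrite("pics/g2.png",im[:400])
```

```text
(no output)
```

View pics/g2.png

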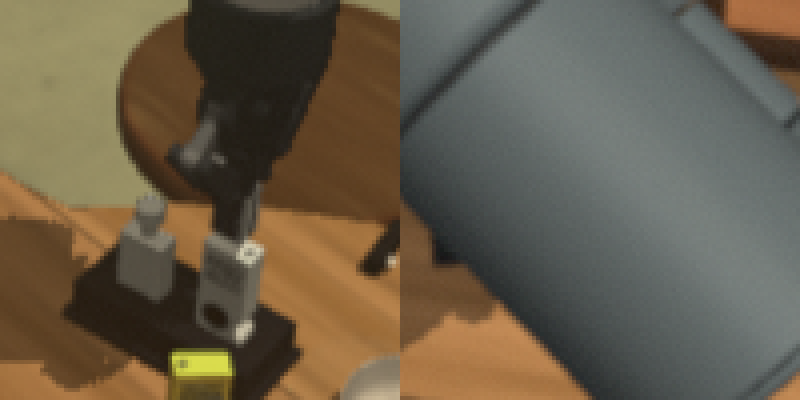

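```bash
python3 st.py 0.396 -0.336 0.079 1.521
python3 - <<'E'
from h import *
s=dict(np.load("scene2.npz")); P=cloud(s)
K=s["intrinsics"]
def proj(p):
    c=R.from_quat(s["attitude"]).inv().apply(np.array(p)-s["eye"]); return (K@c/c[2])[:2].round(1)
for z in (.063,.0766,.1,.13): print(z,proj([.3948,-.3341,z]))
np.set_printoptions(linewidth=200,suppress=True)
for v in range(222,246,2):
    print(v,[tuple((P[v,u]*1000).astype(int)) for u in range(336,352,2)])
E
```

```text
t 5.95 q [-0.918  0.588  1.812 -0.001  0.746 -0.868] 
x [0.0502 0.9987 0.003 ] z [-0.0029  0.0032 -1.    ] tcp [ 0.3948 -0.3341  0.0766] F [-0.3  0.6  0.4] gap 0.0 gf 0.0
delta mm [ 1.2 -1.9  2.4] rows total [-0.0022  0.0016 -0.003 ]
turn rows [-0.026 -0.025 -0.003]
0.063 [341.7 249.5]
0.0766 [342.2 245.1]
0.1 [343.2 237.5]
0.13 [344.4 227.4]
222 [(np.int64(332), np.int64(-342), np.int64(192)), (np.int64(337), np.int64(-344), np.int64(189)), (np.int64(349), np.int64(-343), np.int64(180)), (np.int64(385), np.int64(-331), np.int64(150)), (np.int64(394), np.int64(-331), np.int64(144)), (np.int64(377), np.int64(-344), np.int64(162)), (np.int64(376), np.int64(-348), np.int64(165)), (np.int64(393), np.int64(-345), np.int64(152))]
224 [(np.int64(331), np.int64(-343), np.int64(187)), (np.int64(339), np.int64(-343), np.int64(182)), (np.int64(350), np.int64(-343), np.int64(174)), (np.int64(377), np.int64(-335), np.int64(152)), (np.int64(380), np.int64(-338), np.int64(151)), (np.int64(379), np.int64(-343), np.int64(155)), (np.int64(384), np.int64(-345), np.int64(152)), (np.int64(395), np.int64(
[... 3180 characters left out ...]
(384), np.int64(-327), np.int64(90)), (np.int64(386), np.int64(-331), np.int64(91)), (np.int64(390), np.int64(-334), np.int64(89)), (np.int64(390), np.int64(-339), np.int64(92)), (np.int64(397), np.int64(-341), np.int64(88)), (np.int64(400), np.int64(-344), np.int64(87)), (np.int64(401), np.int64(-348), np.int64(89))]
244 [(np.int64(384), np.int64(-323), np.int64(81)), (np.int64(384), np.int64(-328), np.int64(84)), (np.int64(385), np.int64(-332), np.int64(86)), (np.int64(385), np.int64(-337), np.int64(89)), (np.int64(387), np.int64(-341), np.int64(89)), (np.int64(388), np.int64(-345), np.int64(91)), (np.int64(391), np.int64(-348), np.int64(90)), (np.int64(398), np.int64(-350), np.int64(86))]
```

Run:
```python
from h import *
for f,c in (("scene0",(.174,-.6)),("scene2",(.395,-.334))):
    s=dict(np.load(f+".npz")); P=cloud(s); d=s["depth"]>0
    m=d&(np.hypot(P[...,0]-c[0],P[...,1]-c[1])<.075)&(P[...,2]>.094)&(P[...,2]<.3)
    q=P[m]; h,e=np.histogram(q[:,2],bins=np.arange(.09,.3,.01)); print(f,h)
    for lo in np.arange(.1,.3,.02):
        k=q[(q[:,2]>=lo)&(q[:,2]<lo+.02)]
        if len(k)>3: print(lo.round(2),len(k),np.percentile(k,[2,98],axis=0).round(3).tolist())
```

```text
scene0 [  0   0   0   0   0   0   0   0   0   0   0   0   0   0   0  44 123 130
 115 145]
0.24 167 [[0.148, -0.655, 0.245], [0.193, -0.548, 0.26]]
0.26 245 [[0.148, -0.655, 0.26], [0.192, -0.547, 0.28]]
0.28 670 [[0.141, -0.671, 0.282], [0.197, -0.533, 0.299]]
scene2 [  2  22  38  41  14  43  55  93  75 109 130 110  63  45 144 154 145 159
 242  97]
0.1 60 [[0.378, -0.346, 0.1], [0.397, -0.328, 0.119]]
0.12 55 [[0.377, -0.346, 0.12], [0.396, -0.327, 0.139]]
0.14 98 [[0.356, -0.349, 0.143], [0.425, -0.325, 0.159]]
0.16 168 [[0.338, -0.352, 0.161], [0.442, -0.327, 0.18]]
0.18 239 [[0.331, -0.354, 0.181], [0.44, -0.321, 0.2]]
0.2 173 [[0.346, -0.354, 0.201], [0.401, -0.324, 0.219]]
0.22 189 [[0.354, -0.372, 0.221], [0.393, -0.308, 0.24]]
0.24 299 [[0.355, -0.372, 0.24], [0.398, -0.308, 0.259]]
0.26 401 [[0.355, -0.372, 0.26], [0.403, -0.304, 0.279]]
0.28 275 [[0.357, -0.37, 0.281], [0.398, -0.307, 0.299]]
```

The gripper itself ends about 38 mm higher than the reported TCP implies. The start picture shows the same offset, while table and dock heights check out. Sideways it agrees to 1–2 mm, so the true grasp height is the TCP z + 43 mm. I'll open and go down 36 mm.

```bash
python3 -m pendant '[[[0,0,0,0,0,0,1],[0,0,0,0,0,0,1],[0,0,0,-0.02,-0.02,0,1],[0,0,0,0,0,0,1],[0,0,0,0,0,0,1],[0,0,0,0,0,0,1],[0,0,0,0,0,0,1],[0,0,0.01,0,0,0,1],[0,0,0.015,0,0,0,1],[0,0,0.01,0,0,0,1],[0,0,0.0095,0,0,0,1],[0,0,0,0,0,0,1],[0,0,0,0,0,0,1]]]' && python3 st.py 0.395 -0.335 0.041 1.521;  python3 - <<'E'
from h import *
from station import eyes
s=eyes.snapshot("scene"); cv2.imwrite("pics/g3.png",crop(s,300,190,70,80,6))
P=cloud(s); m=(s["depth"]>0)&(np.hypot(P[...,0]-.395,P[...,1]+.335)<.075)&(P[...,2]>.1)&(P[...,2]<.12); print(np.percentile(P[m],[2,98],axis=0).round(3))
E
```

```text
t: 7.25
tcp_pos: [0.3946, -0.334, 0.0406]
tool_rot: [0.725, 0.689, 0.0, -0.001]
force: [0.4, 0.3, -0.9]
finger_gap: 1.006
gripper_force: 0.0
t 7.25 q [-0.919  0.652  1.833 -0.     0.658 -0.868] 
x [0.0501 0.9987 0.0013] z [-0.0012  0.0013 -1.    ] tcp [ 0.3946 -0.334   0.0406] F [ 0.4  0.3 -0.9] gap 1.006 gf 0.0
delta mm [ 0.4 -1.   0.4] rows total [-0.0013  0.0005 -0.0005]
turn rows [-0.01  -0.011 -0.003]
[[ 0.335 -0.348  0.1  ]
 [ 0.441 -0.327  0.119]]
```

View pics/g3.png

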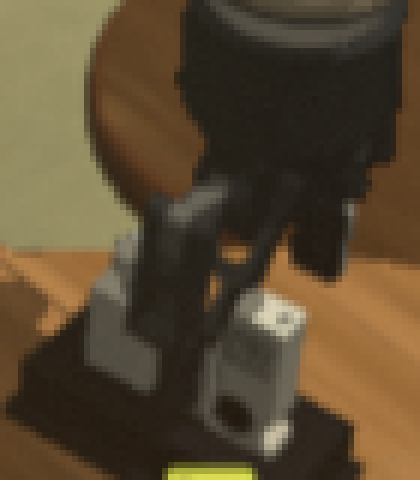

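The fingers now reach below the standard's top on both sides: the near one passes (180,330), the far one (320,260). Closing.

```bash
python3 -m pendant '[[[0,0,0,0,0,0,0],[0,0,0,0,0,0,0],[0,0,0,0,0,0,0],[0,0,0,0,0,0,0],[0,0,0,0,0,0,0],[0,0,0,0,0,0,0],[0,0,0,0,0,0,0],[0,0,0,0,0,0,0]]]' 60 && python3 st.py 0.395 -0.335 0.041 1.521
```

```text
t: 8.1
tcp_pos: [0.3948, -0.3342, 0.0413]
tool_rot: [0.725, 0.689, -0.0, -0.0]
force: [-1.2, 0.0, 3.5]
finger_gap: 0.174
gripper_force: 58.8
t 8.1 q [-0.919  0.651  1.833 -0.     0.658 -0.868] 
x [0.0501 0.9987 0.0004] z [-0.0005  0.0004 -1.    ] tcp [ 0.3948 -0.3342  0.0413] F [-1.2  0.   3.5] gap 0.174 gf 58.7604421377182
delta mm [ 0.2 -0.8 -0.3] rows total [-0.001   0.0003  0.0004]
turn rows [-0.005 -0.003 -0.003]
```

```bash
python3 -m pendant '[[[0,0,-0.01,0,0,0,0],[0,0,-0.02,0,0,0,0],[0,0,-0.04,0,0,0,0],[0,0,-0.05,0,0,0,0],[0,0,-0.05,0,0,0,0],[0,0,-0.01,0,0,0,0],[0,0,0,0,0,0,0]]]' && python3 st.py 0.4752 0.0995 0.177 1.468
python3 -m pendant '[[[0.02,0.003,0,0,0,0.1,0],[0.042,0.0056,0,0,0,0.1,0],[0.042,0.0056,0,0,0,0.1,0],[0.042,0.0056,0,0,0,0.1,0],[0.042,0.0056,0,0,0,0.04,0],[0.042,0.0056,0,0,0,0,0],[0.042,0.0056,0,0,0,0,0],[0.042,0.0056,0,0,0,0,0],[0.042,0.0056,0,0,0,0,0],[0.042,0.0056,0,0,0,0,0],[0.042,0.0056,0,0,0,0,0],[0.042,0.0056,0,0,0,0,0],[0.042,0.0056,0,0,0,0,0],[0.02,0.003,0,0,0,0,0],[0,0,0,0,0,0,0],[0,0,0,0,0,0,0]]]' && python3 st.py 0.4752 0.0995 0.133 1.468
python3 - <<'E'
from h import *
from station import eyes
s=eyes.snapshot("scene"); t=eyes.snapshot("top"); np.savez("scene3.npz",**s); np.savez("top3.npz",**t)
im=np.zeros((400,800,3),np.uint8); im[:,:400]=crop(s,170,110,100,100,4); im[:,400:]=crop(t,140,130,100,100,4); cv2.imwrite("pics/w1.png",im)
E
```

```text
t: 8.8
tcp_pos: [0.3954, -0.3348, 0.1867]
tool_rot: [0.725, 0.689, -0.0, 0.001]
force: [0.4, 0.0, -0.8]
finger_gap: 0.177
gripper_force: 59.0
t 8.8 q [-0.918  0.411  1.723 -0.     1.005 -0.868] 
x [ 0.05    0.9987 -0.0022] z [ 0.0017 -0.0023 -1.    ] tcp [ 0.3954 -0.3348  0.1867] F [ 0.4  0.  -0.8] gap 0.177 gf 59.0495502948761
delta mm [ 79.8 434.3  -9.7] rows total [0.5472 0.0724 0.011 ]
turn rows [0.015 0.018 0.44 ]
t: 10.4
tcp_pos: [0.4925, 0.0935, 0.1836]
tool_rot: [0.742, 0.67, -0.002, -0.002]
force: [-0.3, -1.2, -1.7]
finger_gap: 0.179
gripper_force: 59.0
t 10.4 q [-0.036  0.397  1.76   0.     0.989  0.066] 
x [ 0.1017  0.9948 -0.0001] z [-0.0047  0.0004 -1.    ] tcp [0.4925 0.0935 0.1836] F [-0.3 -1.2 -1.7] gap 0.179 gf 58.982972502708435
delta mm [-17.3   6.  -50.6] rows total [ 0.0052 -0.022   0.0633]
turn rows [-0.039  0.001  0.008]
```

View pics/w1.png

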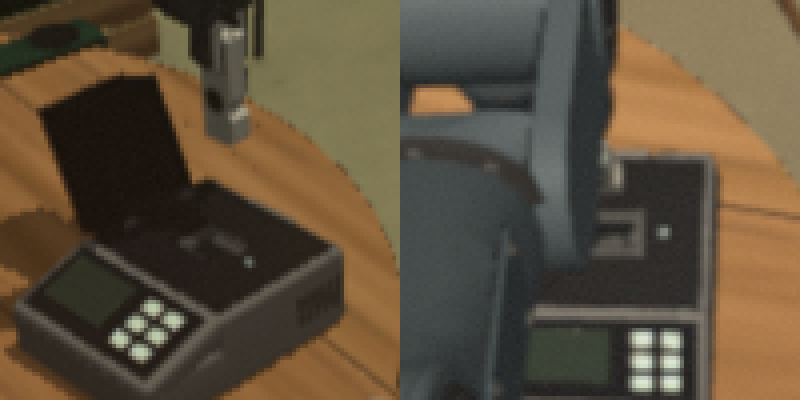

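The standard is held upright above and behind the well, notch side to the right at (235,115). The hood is open at (110,150) and clear of it. Now I'll centre and lower it, then overlay the predicted outlines to check.

```bash
python3 -m pendant '[[[0.005,-0.022,0,-0.04,0,0,0],[0,0,0.03,0,0,0,0],[0,0,0.03,0,0,0,0],[0,0,0.008,0,0,0,0],[0,0,0,0,0,0,0],[0,0,0,0,0,0,0]]]' && python3 st.py 0.4752 0.0995 0.128 1.468
python3 - <<'E'
from h import *
from station import eyes,monitor
s=eyes.snapshot("scene"); np.savez("scene4.npz",**s); s0=dict(np.load("scene0.npz"))
K=s["intrinsics"]
def proj(p): 
    c=R.from_quat(s["attitude"]).inv().apply(np.array(p)-s["eye"]); c=c@K.T; return c[:,:2]/c[:,2:]
tcp=monitor.sense()["tcp_pos"]; yaw=-.103
def rect(c,hx,hy,z):
    o=np.array([[-hx,-hy],[hx,-hy],[hx,hy],[-hx,hy]])@np.array([[np.cos(yaw),np.sin(yaw)],[-np.sin(yaw),np.cos(yaw)]]); return np.c_[o+c,np.full(4,z)]
def draw(im,p,u0,v0,k,col): cv2.polylines(im,[((proj(p)+.5-[u0,v0])*k).round().astype(int).reshape(-1,1,2)],True,col,1)
im=np.zeros((600,800,3),np.uint8)
a=crop(s0,200,160,50,50,8); b=crop(s,200,130,50,75,8)
for i,u0,v0 in((a,200,160),(b,200,130)): 
    draw(i,rect((.4763,.0970),.009,.016,.063),u0,v0,8,(0,0,255))
draw(b,rect((tcp[0]+.0011,tcp[1]-.0025),.008,.015,tcp[2]-.0333),200,130,8,(0,255,0))
draw(b,rect((tcp[0]+.0011,tcp[1]-.0025),.008,.015,tcp[2]-.0333+.05),200,130,8,(0,255,0))
im[:400,:400]=a; im[:600,400:]=b[:600]; cv2.imwrite("pics/w2.png",im)
E
```

```text
t: 11.1
tcp_pos: [0.4777, 0.0988, 0.1314]
tool_rot: [0.743, 0.669, 0.002, 0.002]
force: [0.7, -0.3, -0.8]
finger_gap: 0.177
gripper_force: 58.9
t 11.1 q [-0.026  0.461  1.851  0.     0.825  0.078] 
x [0.1037 0.9946 0.0006] z [ 0.005   0.0001 -1.    ] tcp [0.4777 0.0988 0.1314] F [ 0.7 -0.3 -0.8] gap 0.177 gf 58.8916540145874
delta mm [-2.5  0.7 -3.4] rows total [ 0.0005 -0.0033  0.0042]
turn rows [ 0.042 -0.005 -0.009]
```

View pics/w2.png

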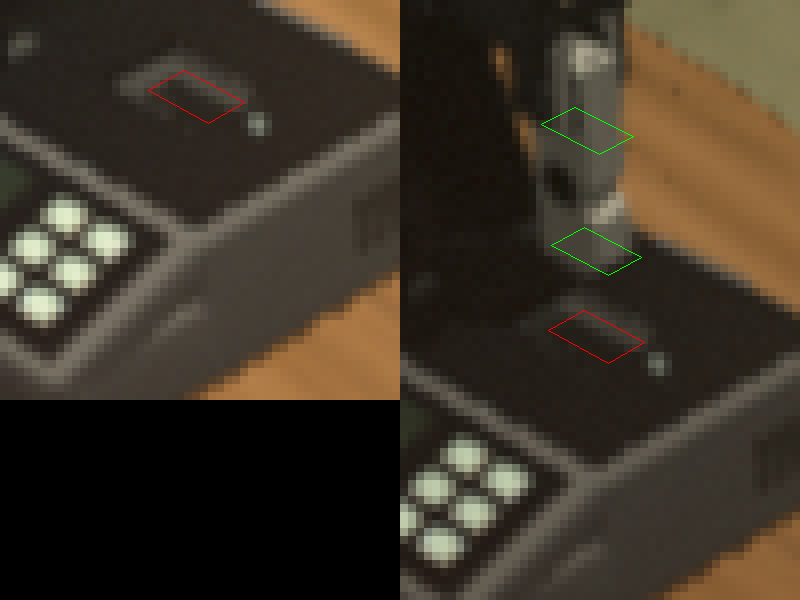

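```bash
python3 st.py 0.4752 0.0995 0.128 1.468
python3 - <<'E'
from h import *
s=dict(np.load("scene4.npz")); P=cloud(s); yaw=-.103
d=P-np.array([.4763,.0970,0]); X=d[...,0]*np.cos(yaw)+d[...,1]*np.sin(yaw); Y=-d[...,0]*np.sin(yaw)+d[...,1]*np.cos(yaw)
m=(s["depth"]>0)&(abs(X)<.03)&(abs(Y)<.035)&(P[...,2]>.1)&(P[...,2]<.155)
v,u=np.where(m); print(m.sum(),u.min(),u.max(),v.min(),v.max())
for r in range(v.min(),v.max()+1):
    c=u[v==r]; print(r,[(int(X[r,k]*1000),int(Y[r,k]*1000),int(P[r,k,2]*1000)) for k in c])
E
```

```text
t 11.15 q [-0.025  0.46   1.851  0.     0.825  0.078] 
x [0.1034 0.9946 0.0007] z [ 0.0059  0.0001 -1.    ] tcp [0.478  0.099  0.1317] F [-0.2 -0.2 -0.7] gap 0.176 gf 58.89113187789917
delta mm [-2.8  0.5 -3.7] rows total [ 0.0003 -0.0036  0.0046]
turn rows [ 0.049 -0.006 -0.007]
178 216 228 146 163
146 [(-9, 14, 147), (-7, -4, 153), (2, -14, 153), (6, -13, 151)]
147 [(-10, 13, 144), (-8, 11, 144), (-10, 4, 148), (-15, -5, 154), (-10, -3, 151), (-6, -3, 149), (-8, -13, 154), (-4, -13, 153), (-2, -15, 152), (3, -12, 149), (3, -16, 150)]
148 [(-10, 13, 141), (-9, 10, 142), (-10, 5, 144), (-8, 3, 144), (-8, 0, 146), (-9, -6, 149), (-8, -9, 150), (-7, -12, 150), (-5, -14, 150), (0, -12, 147), (4, -11, 144), (6, -12, 144)]
149 [(-10, 9, 139), (-8, 7, 139), (-8, 3, 141), (-8, 0, 142), (-11, -8, 147), (-8, -9, 146), (-9, -15, 149), (-6, -15, 148), (-3, -16, 147), (2, -13, 143), (4, -14, 142)]
150 [(-7, 14, 133), (-8, 9, 135), (-8, 4, 137), (-8, 0, 139), (-10, -6, 142), (-9, -9, 143), (-11, -16, 147), (-6, -15, 144), (-2, -14, 142), (1, -14, 141), (5, -13, 138)]
151 [(-10, 10, 132), (-8, 9, 
[... 1298 characters left out ...]
(0, -13, 114), (1, -15, 114), (5, -15, 112)]
159 [(-7, 12, 103), (-8, 8, 106), (-9, 1, 109), (-6, 0, 108), (-10, -7, 113), (-10, -11, 115), (-8, -14, 116), (-5, -15, 114), (-1, -14, 112), (4, -12, 109), (7, -13, 107)]
160 [(-8, 12, 101), (-9, 6, 104), (-10, 0, 107), (-8, -1, 107), (-9, -6, 109), (-8, -9, 110), (-7, -12, 111), (-6, -16, 112), (1, -11, 106), (3, -12, 106), (4, -16, 107)]
161 [(-9, 3, 102), (-9, -1, 104), (-10, -7, 107), (-8, -8, 106), (-9, -14, 109), (-7, -16, 109), (0, -13, 105), (0, -16, 105), (7, -12, 101)]
162 [(-10, 1, 100), (-9, -1, 100), (-13, -10, 106), (-8, -8, 103), (-11, -17, 108), (-7, -16, 106), (-2, -14, 103)]
163 [(-10, -11, 102), (-7, -12, 101), (-7, -16, 102)]
```

Measured by scene depth, the held standard is within 1 mm of the well's axis in both directions. I'll fix the small tilt and go down by feel, expecting the rim at TCP z ≈ 0.096 and home at ≈ 0.052.

```bash
python3 -m pendant '[[[0,-0.0007,0.012,0.04,0,0,0],[0,0,0.015,0,0,0,0],[0,0,0.01,0,0,0,0],[0,0,0,0,0,0,0],[0,0,0,0,0,0,0]]]' && python3 st.py 0.4777 0.099 0.096 1.468
for i in 1 2; do :; done; python3 -m pendant '[[[0,0,0.0025,0,0,0,0],[0,0,0.0025,0,0,0,0],[0,0,0,0,0,0,0]]]' && python3 st.py 0.4777 0.099 0.096 1.468
```

```text
t: 11.65
tcp_pos: [0.4766, 0.0994, 0.1012]
tool_rot: [0.743, 0.67, -0.0, -0.001]
force: [1.3, 1.1, -1.1]
finger_gap: 0.177
gripper_force: 58.9
t 11.65 q [-0.025  0.515  1.873  0.001  0.754  0.077] 
x [0.1027 0.9947 0.0006] z [-0.0008  0.0007 -1.    ] tcp [0.4766 0.0994 0.1012] F [ 1.3  1.1 -1.1] gap 0.177 gf 58.890350461006165
delta mm [ 1.1 -0.4 -5.2] rows total [-0.0004  0.0014  0.0065]
turn rows [-0.008 -0.005 -0.   ]
t: 11.95
tcp_pos: [0.4765, 0.0994, 0.0972]
tool_rot: [0.743, 0.67, -0.0, -0.0]
force: [0.1, 0.1, -0.3]
finger_gap: 0.179
gripper_force: 58.9
t 11.95 q [-0.025  0.522  1.877  0.001  0.744  0.077] 
x [0.1027 0.9947 0.0006] z [-0.0007  0.0007 -1.    ] tcp [0.4765 0.0994 0.0972] F [ 0.1  0.1 -0.3] gap 0.179 gf 58.890695571899414
delta mm [ 1.2 -0.4 -1.2] rows total [-0.0004  0.0015  0.0016]
turn rows [-0.006 -0.005 -0.001]
```

```bash
for k in 1; do python3 -m pendant '[[[0,0,0.0025,0,0,0,0],[0,0,0,0,0,0,0]]]' | grep -E 'tcp|force:'; python3 -m pendant '[[[0,0,0.0025,0,0,0,0],[0,0,0,0,0,0,0]]]'| grep -E 'tcp|force:';  python3 -m pendant '[[[0,0,0.0025,0,0,0,0],[0,0,0,0,0,0,0]]]'| grep -E 'tcp|force:'; done
```

```text
tcp_pos: [0.4769, 0.0994, 0.096]
force: [-2.1, -0.3, 5.8]
gripper_force: 60.0
tcp_pos: [0.4771, 0.0995, 0.0957]
force: [-4.0, -0.4, 19.5]
gripper_force: 62.0
tcp_pos: [0.4772, 0.0995, 0.0954]
force: [-7.2, 0.4, 34.1]
gripper_force: 64.0
```

It met the rim at the expected height, pushed towards -x, and the last step went over 20 N. That means the standard is too far to +x. I'll back off, shift -x, and use smaller steps, each one checked.

```bash
python3 -m pendant '[[[0,0,-0.0075,0,0,0,0],[0,0,-0.0025,0,0,0,0],[0,-0.0024,0,0,0,0,0],[0,0,0,0,0,0,0],[0,0,0,0,0,0,0]]]'>/dev/null; python3 st.py 0.4752 0.099 0.096 1.468
python3 -m pendant '[[[0,0,0.004,0,0,0,0],[0,0,0.0012,0,0,0,0],[0,0,0,0,0,0,0]]]' | grep -E 'tcp|force:'
```

```text
t 13.05 q [-0.024  0.518  1.88   0.001  0.746  0.078] 
x [0.1027 0.9947 0.0005] z [-0.0021  0.0007 -1.    ] tcp [0.4742 0.0996 0.0986] F [-1.1  0.6 -0.5] gap 0.171 gf 58.884714245796204
delta mm [ 1.  -0.6 -2.6] rows total [-0.0007  0.0014  0.0033]
turn rows [-0.018 -0.004 -0.001]
tcp_pos: [0.4744, 0.0996, 0.0946]
force: [0.6, -0.2, -0.3]
gripper_force: 58.9
```

```bash
python3 -m pendant '[[[0,0,0.0012,0,0,0,0],[0,0,0,0,0,0,0]]]' | grep -E 'tcp|force:'
```

```text
tcp_pos: [0.4746, 0.0996, 0.094]
force: [0.3, 0.2, -1.1]
gripper_force: 58.9
```

It's past the rim level with no force. I'll continue in 1 mm steps, each guarded by a force check.

```bash
cat > chk.py <<'E'
import sys
from station import monitor
s=monitor.sense(); print(s["tcp_pos"].round(4),s["force"].round(1),round(s["finger_gap"],3))
sys.exit(abs(s["force"][2])>float(sys.argv[1]) or abs(s["force"][:2]).max()>6)
E
D='python3 chk.py'
python3 -m pendant '[[[0,0,0.0012,0,0,0,0],[0,0,0,0,0,0,0]]]'>/dev/null && $D 5 && python3 -m pendant '[[[0,0,0.0012,0,0,0,0],[0,0,0,0,0,0,0]]]'>/dev/null && $D 5 && python3 -m pendant '[[[0,0,0.0012,0,0,0,0],[0,0,0,0,0,0,0]]]'>/dev/null && $D 5 && python3 -m pendant '[[[0,0,0.0012,0,0,0,0],[0,0,0,0,0,0,0]]]'>/dev/null && $D 5 && python3 -m pendant '[[[0,0,0.0012,0,0,0,0],[0,0,0,0,0,0,0]]]'>/dev/null && $D 5 && python3 -m pendant '[[[0,0,0.0012,0,0,0,0],[0,0,0,0,0,0,0]]]'>/dev/null && $D 5
```

```text
[0.4746 0.0996 0.0931] [-0.4  0.1 -0.8] 0.176False
```

```bash
sed -i 's/sys.exit(\(.*\))$/sys.exit(int(\1))/' chk.py; tail -1 chk.py
D='python3 chk.py'
python3 -m pendant '[[[0,0,0.0012,0,0,0,0],[0,0,0,0,0,0,0]]]'>/dev/null && $D 5 && python3 -m pendant '[[[0,0,0.0012,0,0,0,0],[0,0,0,0,0,0,0]]]'>/dev/null && $D 5 && python3 -m pendant '[[[0,0,0.0012,0,0,0,0],[0,0,0,0,0,0,0]]]'>/dev/null && $D 5 && python3 -m pendant '[[[0,0,0.0012,0,0,0,0],[0,0,0,0,0,0,0]]]'>/dev/null && $D 5 && python3 -m pendant '[[[0,0,0.0012,0,0,0,0],[0,0,0,0,0,0,0]]]'>/dev/null && $D 5 && python3 -m pendant '[[[0,0,0.0012,0,0,0,0],[0,0,0,0,0,0,0]]]'>/dev/null && $D 5
```

```text
sys.exit(int(abs(s["force"][2])>float(sys.argv[1]) or abs(s["force"][:2]).max()>6))
[0.4746 0.0996 0.0922] [-0.7  0.4 -0. ] 0.174
[0.4747 0.0997 0.0912] [ 0.1  0.  -1.4] 0.174
[0.4747 0.0997 0.0902] [ 0.5  0.5 -1. ] 0.176
[0.4747 0.0997 0.0893] [ 0.5 -0.3 -1.2] 0.178
[0.4747 0.0997 0.0883] [-0.9  0.7 -0.9] 0.182
[0.4747 0.0996 0.0873] [ 0.6  0.2 -1.7] 0.171
```

```bash
D='python3 chk.py 9'
python3 -m pendant '[[[0,0,0.0024,0,0,0,0],[0,0,0,0,0,0,0]]]'>/dev/null && $D && python3 -m pendant '[[[0,0,0.0024,0,0,0,0],[0,0,0,0,0,0,0]]]'>/dev/null && $D && python3 -m pendant '[[[0,0,0.0012,0,0,0,0],[0,0,0,0,0,0,0]]]'>/dev/null && $D && python3 -m pendant '[[[0,0,0.0012,0,0,0,0],[0,0,0,0,0,0,0]]]'>/dev/null && $D && python3 -m pendant '[[[0,0,0.0012,0,0,0,0],[0,0,0,0,0,0,0]]]'>/dev/null && $D && python3 -m pendant '[[[0,0,0.0012,0,0,0,0],[0,0,0,0,0,0,0]]]'>/dev/null && $D && python3 -m pendant '[[[0,0,0.0012,0,0,0,0],[0,0,0,0,0,0,0]]]'>/dev/null && $D && python3 -m pendant '[[[0,0,0.0012,0,0,0,0],[0,0,0,0,0,0,0]]]'>/dev/null && $D
```

```text
[0.4747 0.0997 0.0853] [-0.1  1.6 -1.5] 0.177
[0.4747 0.0997 0.0834] [ 0.   1.  -0.8] 0.169
[0.4747 0.0997 0.0825] [ 0.2  0.7 -0.6] 0.174
[0.4748 0.0999 0.0818] [0.1 1.9 1.1] 0.179
[0.4751 0.1002 0.0812] [-1.1  3.7  5. ] 0.178
[0.4754 0.1006 0.0806] [-0.6  5.5  7.1] 0.175
[0.4757 0.101  0.0798] [0.1 7.8 6.9] 0.177
```

That's the ball, at the predicted height (TCP ≈ 0.082, pushing +y). Continuing with the limit at 16 N.

```bash
sed -i 's/max()>6/max()>18/' chk.py; D='python3 chk.py 14'
python3 -m pendant '[[[0,0,0.001,0,0,0,0],[0,0,0,0,0,0,0]]]'>/dev/null && $D && python3 -m pendant '[[[0,0,0.001,0,0,0,0],[0,0,0,0,0,0,0]]]'>/dev/null && $D && python3 -m pendant '[[[0,0,0.001,0,0,0,0],[0,0,0,0,0,0,0]]]'>/dev/null && $D && python3 -m pendant '[[[0,0,0.001,0,0,0,0],[0,0,0,0,0,0,0]]]'>/dev/null && $D && python3 -m pendant '[[[0,0,0.001,0,0,0,0],[0,0,0,0,0,0,0]]]'>/dev/null && $D && python3 -m pendant '[[[0,0,0.001,0,0,0,0],[0,0,0,0,0,0,0]]]'>/dev/null && $D && python3 -m pendant '[[[0,0,0.001,0,0,0,0],[0,0,0,0,0,0,0]]]'>/dev/null && $D
```

```text
[0.4759 0.101  0.0792] [-0.3  6.7  8.6] 0.174
[0.4758 0.101  0.0783] [0.6 7.5 6.6] 0.18
[0.4758 0.1009 0.0772] [1.5 6.9 3.9] 0.178
[0.4758 0.1009 0.0763] [0.5 6.8 4.4] 0.178
[0.4757 0.1009 0.0753] [1.6 7.4 2.1] 0.177
[0.4757 0.1009 0.0744] [2.3 7.  1.4] 0.172
[0.4757 0.1009 0.0735] [1.8 7.1 1. ] 0.178
```

```bash
D='python3 chk.py 12'
python3 -m pendant '[[[0,0,0.002,0,0,0,0],[0,0,0.002,0,0,0,0],[0,0,0,0,0,0,0]]]'>/dev/null && $D && python3 -m pendant '[[[0,0,0.002,0,0,0,0],[0,0,0.002,0,0,0,0],[0,0,0,0,0,0,0]]]'>/dev/null && $D && python3 -m pendant '[[[0,0,0.002,0,0,0,0],[0,0,0.002,0,0,0,0],[0,0,0,0,0,0,0]]]'>/dev/null && $D && python3 -m pendant '[[[0,0,0.002,0,0,0,0],[0,0,0.001,0,0,0,0],[0,0,0,0,0,0,0]]]'>/dev/null && $D && python3 -m pendant '[[[0,0,0.001,0,0,0,0],[0,0,0,0,0,0,0]]]'>/dev/null && $D && python3 -m pendant '[[[0,0,0.001,0,0,0,0],[0,0,0,0,0,0,0]]]'>/dev/null && $D
```

```text
[0.4757 0.1009 0.0703] [1.8 7.6 0.5] 0.177
[0.4757 0.101  0.067 ] [1.2 7.3 1.7] 0.175
[0.4756 0.101  0.0638] [1.3 7.7 0.4] 0.176
[0.4757 0.101  0.0614] [ 2.   7.6 -0.5] 0.175
[0.4757 0.101  0.0606] [ 1.5  8.1 -0.3] 0.175
[0.4757 0.101  0.0597] [ 1.2  7.6 -1. ] 0.174
```

```bash
D='python3 chk.py 9'
python3 -m pendant '[[[0,0,0.0015,0,0,0,0],[0,0,0,0,0,0,0]]]'>/dev/null && $D && python3 -m pendant '[[[0,0,0.0015,0,0,0,0],[0,0,0,0,0,0,0]]]'>/dev/null && $D && python3 -m pendant '[[[0,0,0.001,0,0,0,0],[0,0,0,0,0,0,0]]]'>/dev/null && $D && python3 -m pendant '[[[0,0,0.001,0,0,0,0],[0,0,0,0,0,0,0]]]'>/dev/null && $D && python3 -m pendant '[[[0,0,0.001,0,0,0,0],[0,0,0,0,0,0,0]]]'>/dev/null && $D && python3 -m pendant '[[[0,0,0.001,0,0,0,0],[0,0,0,0,0,0,0]]]'>/dev/null && $D && python3 -m pendant '[[[0,0,0.001,0,0,0,0],[0,0,0,0,0,0,0]]]'>/dev/null && $D && python3 -m pendant '[[[0,0,0.001,0,0,0,0],[0,0,0,0,0,0,0]]]'>/dev/null && $D && python3 -m pendant '[[[0,0,0.001,0,0,0,0],[0,0,0,0,0,0,0]]]'>/dev/null && $D
```

```text
[0.4757 0.101  0.0586] [0.6 7.8 0.7] 0.179
[0.4755 0.101  0.0571] [ 1.9  7.3 -2.8] 0.174
[0.4755 0.101  0.0563] [ 1.9  8.2 -2.8] 0.176
[0.4754 0.101  0.0553] [ 1.7  7.9 -4.9] 0.174
[0.4752 0.101  0.0543] [ 3.   7.5 -6.4] 0.175
[0.475  0.1009 0.0532] [ 1.7  7.1 -7.8] 0.172
[0.4747 0.1008 0.0523] [ 1.5  7.2 -6. ] 0.174
[0.4748 0.1009 0.0523] [ 0.6  7.5 -0.1] 0.176
[0.4748 0.101  0.0522] [0.2 7.3 7.1] 0.174
```

It snapped down (pulling −8 N), then met the floor at 0.0522, where the rim height minus 44 mm puts it. One light push to confirm, then release and back straight up.

```bash
python3 -m pendant '[[[0,0,0.0007,0,0,0,0],[0,0,0,0,0,0,0]]]' | grep -E 'tcp|force:'; python3 -m pendant '[[[0,0,-0.0015,0,0,0,0],[0,0,0,0,0,0,0.3],[0,0,0,0,0,0,0.6],[0,0,0,0,0,0,1],[0,0,0,0,0,0,1],[0,0,0,0,0,0,1],[0,0,0,0,0,0,1],[0,0,-0.01,0,0,0,1],[0,0,-0.03,0,0,0,1],[0,0,-0.06,0,0,0,1],[0,0,-0.06,0,0,0,1],[0,0,-0.06,0,0,0,1],[0,0,-0.03,0,0,0,1],[0,0,0,0,0,0,1]]]' && python3 st.py
python3 - <<'E'
from h import *
from station import eyes
s=eyes.snapshot("scene"); np.savez("scene5.npz",**s); cv2.imwrite("pics/w3.png",crop(s,165,80,110,150,4)); P=cloud(s)
yaw=-.103; d=P-np.array([.4763,.0970,0]); X=d[...,0]*np.cos(yaw)+d[...,1]*np.sin(yaw); Y=-d[...,0]*np.sin(yaw)+d[...,1]*np.cos(yaw)
m=(abs(X)<.015)&(abs(Y)<.02)&(P[...,2]>.095)&(P[...,2]<.12); print(m.sum(),np.percentile(P[m][:,2],[10,50,90]))
h=(Y>.06)&(Y<.2)&(abs(X)<.045)&(P[...,2]>.08)&(P[...,2]<.3)&(s["depth"]>0)
for lo in np.arange(.08,.24,.02):
    k=h&(P[...,2]>=lo)&(P[...,2]<lo+.02)
    if k.sum()>3: print(lo.round(2),k.sum(),np.percentile(X[k],[3,97]).round(3),np.percentile(Y[k],[3,97]).round(3))
E
```

```text
tcp_pos: [0.4749, 0.101, 0.0522]
force: [-1.3, 8.0, 11.5]
gripper_force: 61.4
t: 22.75
tcp_pos: [0.4774, 0.0996, 0.2569]
tool_rot: [0.742, 0.67, 0.004, 0.003]
force: [-0.1, -0.9, -0.1]
finger_gap: 0.999
gripper_force: 0.0
t 22.75 q [-0.024  0.274  1.711  0.001  1.146  0.078] 
x [0.1024 0.9947 0.0014] z [ 0.0097  0.0004 -1.    ] tcp [0.4774 0.0996 0.2569] F [-0.1 -0.9 -0.1] gap 0.999 gf 0.0
50 [0.09770195 0.10092907 0.10270169]
0.08 211 [-0.041  0.031] [0.065 0.129]
0.1 228 [-0.041  0.031] [0.072 0.138]
0.12 167 [-0.041  0.031] [0.08  0.143]
0.14 136 [-0.041  0.03 ] [0.087 0.137]
0.16 20 [-0.018  0.009] [0.094 0.104]
```

View pics/w3.png

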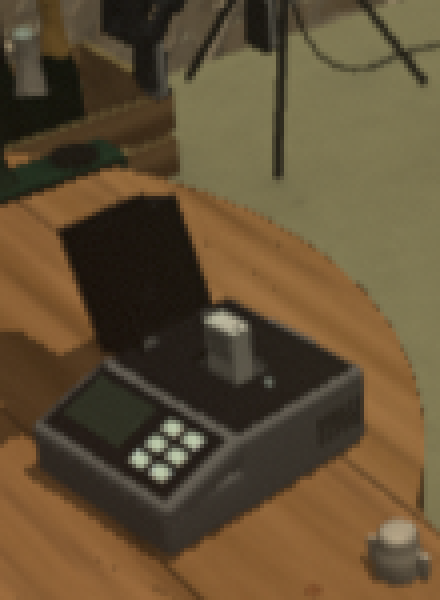

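The standard sits in the well at (228,345). Its top is at z ≈ 0.102, which means it's home, and the hood stands open at (140,270). My picture budget is used up, so from here I work from depth and force. Next: close the fingers, go out over the hood, and come down on its +y side.

```bash
python3 -m pendant '[[[0.03,0,0,0.08,0,0,0],[0.046,0,0,0,0,0,0],[0.046,0,0,0,0,0,0],[0.046,0,0,0,0,0,0],[0.046,0,0,0,0,0,0],[0.03,0,0,0,0,0,0],[0,0,0,0,0,0,0],[0,0,0,0,0,0,0]]]' 30 >/dev/null; python3 st.py 0.4955 0.284 0.091 1.468
python3 - <<'E'
from h import *
from station import eyes
for n in ("scene","top"):
    s=eyes.snapshot(n); P=cloud(s)
    yaw=-.103; d=P-np.array([.4763,.0970,0]); X=d[...,0]*np.cos(yaw)+d[...,1]*np.sin(yaw); Y=-d[...,0]*np.sin(yaw)+d[...,1]*np.cos(yaw)
    m=(s["depth"]>0)&(abs(X)<.06)&(Y>.15)&(Y<.28)&(P[...,2]>.015)&(P[...,2]<.34)
    print(n,m.sum(),[ (z.round(2),k.sum(),np.percentile(X[k],[3,97]).round(3),np.percentile(Y[k],[3,97]).round(3)) for z in np.arange(.02,.34,.04) for k in [m&(abs(P[...,2]-z-.02)<.02)] if k.sum()>3])
E
```

```text
t 23.6 q [0.339 0.416 1.502 0.005 1.237 0.439] 
x [ 0.1015  0.9948 -0.0018] z [-0.014  -0.0004 -0.9999] tcp [0.4935 0.2932 0.2505] F [0.4 0.2 0.1] gap 0.002 gf 0.0
delta mm [   2.    -9.2 -159.5] rows total [-0.0109  0.0065  0.1993]
turn rows [-0.116  0.015  0.009]
scene 348 [(np.float64(0.26), np.int64(83), array([-0.02 ,  0.006]), array([0.183, 0.202])), (np.float64(0.3), np.int64(265), array([-0.044,  0.034]), array([0.182, 0.206]))]
top 167 [(np.float64(0.26), np.int64(37), array([-0.014,  0.011]), array([0.182, 0.19 ])), (np.float64(0.3), np.int64(130), array([-0.036,  0.035]), array([0.181, 0.193]))]
```

```bash
sed -i 's/sys.exit.*/sys.exit(int(np.linalg.norm(s["force"])>float(sys.argv[1])))/; 1a import numpy as np' chk.py; python3 -m pendant '[[[0,0,0.03,-0.1,0,0,0],[0,0,0.045,0,0,0,0],[0,0,0.045,0,0,0,0],[0,0,0.045,0,0,0,0],[0,0,0.033,0,0,0,0],[0,0,0,0,0,0,0]]]' >/dev/null; python3 st.py 0.4955 0.284 0.091 1.468; D='python3 chk.py 12'
$D && python3 -m pendant '[[[-0.01,0,0,0,0,0,0],[-0.01,0,0,0,0,0,0],[-0.01,0,0,0,0,0,0],[-0.005,0,0,0,0,0,0]]]' >/dev/null && $D && python3 -m pendant '[[[-0.005,0,0,0,0,0,0],[-0.005,0,0,0,0,0,0]]]' >/dev/null && $D && python3 -m pendant '[[[-0.005,0,0,0,0,0,0],[-0.005,0,0,0,0,0,0]]]' >/dev/null && $D && python3 -m pendant '[[[-0.005,0,-0.002,0,0,0,0],[-0.005,0,-0.002,0,0,0,0]]]' >/dev/null && $D
```

```text
t 24.3 q [ 0.339  0.618  1.664 -0.001  0.868  0.445] 
x [ 0.1047  0.9945 -0.0036] z [-0.0071 -0.0029 -1.    ] tcp [0.4917 0.2912 0.0904] F [-0.1 -0.5  0.1] gap 0.001 gf 0.0
delta mm [ 3.8 -7.2  0.6] rows total [-0.0084  0.0056 -0.0007]
turn rows [-0.056  0.03  -0.017]
[0.4917 0.2912 0.0904] [-0.1 -0.5  0.1] 0.001
[0.4926 0.265  0.0953] [-0.5  1.1 -0.7] 0.002
[0.4914 0.2577 0.0945] [ 0.2 -0.4 -0.6] -0.003
[0.4914 0.2543 0.0957] [-4.2 20.5 15.8] -0.0
```

```bash
python3 -m pendant '[[[0,0,-0.002,0,0,0,0],[0,0,0,0,0,0,0]]]' >/dev/null; python3 chk.py 12;  python3 -m pendant '[[[0,0,-0.002,0,0,0,0],[0,0,0,0,0,0,0],[0,0,0,0,0,0,0]]]' >/dev/null; python3 chk.py 12
python3 - <<'E'
from h import *
from station import eyes
s=eyes.snapshot("scene"); P=cloud(s)
yaw=-.103; d=P-np.array([.4763,.0970,0]); X=d[...,0]*np.cos(yaw)+d[...,1]*np.sin(yaw); Y=-d[...,0]*np.sin(yaw)+d[...,1]*np.cos(yaw)
m=(s["depth"]>0)&(abs(X)<.05)&(Y>.0)&(Y<.21)&(P[...,2]>.085)&(P[...,2]<.26)
for z in np.arange(.08,.26,.02):
    k=m&(P[...,2]>=z)&(P[...,2]<z+.02)
    if k.sum()>3: print(z.round(2),k.sum(),np.percentile(X[k],[3,97]).round(3),np.percentile(Y[k],[3,97]).round(3))
E
```

```text
[0.4912 0.2535 0.0973] [-2.3 10.5  8. ] -0.001
[0.491  0.2527 0.0984] [-1.3  7.8  5.4] -0.006
0.08 179 [-0.041  0.031] [0.004 0.129]
0.1 229 [-0.041  0.03 ] [0.008 0.135]
0.12 167 [-0.041  0.031] [0.077 0.15 ]
0.14 221 [-0.041  0.03 ] [0.085 0.156]
0.16 145 [-0.038  0.027] [0.091 0.165]
0.18 155 [-0.048  0.041] [0.137 0.166]
0.2 163 [-0.047  0.048] [0.135 0.153]
0.22 173 [-0.048  0.03 ] [0.135 0.16 ]
0.24 115 [-0.043  0.012] [0.118 0.163]
```

The force decays as the damped hood turns, so I'll push slowly and rise with it.

```bash
D='python3 chk.py 22'
python3 -m pendant '[[[-0.0025,0,-0.001,0,0,0,0],[-0.0025,0,-0.001,0,0,0,0],[-0.0025,0,-0.001,0,0,0,0],[-0.0025,0,-0.001,0,0,0,0]]]' >/dev/null && $D && python3 -m pendant '[[[-0.0025,0,-0.001,0,0,0,0],[-0.0025,0,-0.001,0,0,0,0],[-0.0025,0,-0.001,0,0,0,0],[-0.0025,0,-0.001,0,0,0,0]]]' >/dev/null && $D && python3 -m pendant '[[[-0.0025,0,-0.001,0,0,0,0],[-0.0025,0,-0.001,0,0,0,0],[-0.0025,0,-0.001,0,0,0,0],[-0.0025,0,-0.001,0,0,0,0]]]' >/dev/null && $D && python3 -m pendant '[[[-0.0025,0,-0.001,0,0,0,0],[-0.0025,0,-0.001,0,0,0,0],[-0.0025,0,-0.001,0,0,0,0],[-0.0025,0,-0.001,0,0,0,0]]]' >/dev/null && $D && python3 -m pendant '[[[-0.0025,0,-0.001,0,0,0,0],[-0.0025,0,-0.001,0,0,0,0],[-0.0025,0,-0.001,0,0,0,0],[-0.0025,0,-0.001,0,0,0,0]]]' >/dev/null && $D
```

```text
[0.4913 0.245  0.1022] [-0.5  3.3  2.9] -0.002
[0.4883 0.2335 0.1032] [0.1 0.9 0.3] 0.001
[0.4876 0.2258 0.1066] [-0.1  1.1  0.2] -0.0
[0.4873 0.2183 0.1102] [-0.   2.9  1.5] -0.002
[0.4864 0.2101 0.1133] [0.9 2.2 2.8] -0.002
```

```bash
D='python3 chk.py 20'
python3 -m pendant '[[[-0.003,0,-0.0012,0,0,0,0],[-0.003,0,-0.0012,0,0,0,0],[-0.003,0,-0.0012,0,0,0,0],[-0.003,0,-0.0012,0,0,0,0],[-0.003,0,-0.0012,0,0,0,0]]]' >/dev/null && $D && python3 -m pendant '[[[-0.004,0,-0.0015,0,0,0,0],[-0.004,0,-0.0015,0,0,0,0],[-0.004,0,-0.0015,0,0,0,0],[-0.004,0,-0.0015,0,0,0,0],[-0.004,0,-0.0015,0,0,0,0]]]' >/dev/null && $D && python3 -m pendant '[[[-0.004,0,-0.0015,0,0,0,0],[-0.004,0,-0.0015,0,0,0,0],[-0.004,0,-0.0015,0,0,0,0],[-0.004,0,-0.0015,0,0,0,0],[-0.004,0,-0.0015,0,0,0,0]]]' >/dev/null && $D && python3 -m pendant '[[[-0.004,0,-0.0015,0,0,0,0],[-0.004,0,-0.0015,0,0,0,0],[-0.004,0,-0.0015,0,0,0,0],[-0.004,0,-0.0015,0,0,0,0],[-0.004,0,-0.0015,0,0,0,0]]]' >/dev/null && $D && python3 -m pendant '[[[-0.004,0,-0.0015,0,0,0,0],[-0.004,0,-0.0015,0,0,0,0],[0,0,0,0,0,0,0]]]' >/dev/null && $D;  python3 - <<'E'
from h import *
from station import eyes
s=eyes.snapshot("scene"); P=cloud(s); np.savez("scene6.npz",**s)
yaw=-.103; d=P-np.array([.4763,.0970,0]); X=d[...,0]*np.cos(yaw)+d[...,1]*np.sin(yaw); Y=-d[...,0]*np.sin(yaw)+d[...,1]*np.cos(yaw)
m=(s["depth"]>0)&(abs(X)<.05)&(Y>-.08)&(Y<.21)&(P[...,2]>.085)&(P[...,2]<.26)
for z in np.arange(.08,.26,.02):
    k=m&(P[...,2]>=z)&(P[...,2]<z+.02)
    if k.sum()>3: print(z.round(2),k.sum(),np.percentile(X[k],[3,97]).round(3),np.percentile(Y[k],[3,97]).round(3))
E
```

```text
[0.485  0.1982 0.1182] [0.3 2.8 5.8] 0.003
[0.4831 0.1817 0.1238] [1.3 0.6 1. ] 0.004
[0.4813 0.1661 0.1298] [0.2 0.  0.7] 0.001
[0.4799 0.1503 0.136 ] [-0.4 -0.6 -0.3] -0.001
[0.4794 0.1438 0.1384] [0.3 0.2 0.4] -0.002
0.08 101 [-0.042  0.001] [-0.013  0.075]
0.1 132 [-0.042 -0.003] [-0.009  0.088]
0.12 261 [-0.042  0.028] [-0.023  0.067]
0.14 257 [-0.041  0.029] [-0.012  0.043]
0.16 203 [-0.04   0.026] [0.002 0.049]
0.18 65 [-0.02   0.006] [0.034 0.051]
0.2 125 [-0.04   0.029] [0.031 0.055]
0.22 168 [-0.049  0.04 ] [0.028 0.057]
0.24 185 [-0.048  0.048] [0.027 0.045]
```

The hood has tipped past the fingers and is falling by itself. Lifting clear and waiting.

```bash
python3 -m pendant '[[[0,0,-0.02,0,0,0,0],[0,0,-0.05,0,0,0,0],[0,0,-0.05,0,0,0,0],[-0.02,0,-0.03,0,0,0,0],[0,0,0,0,0,0,0],[0,0,0,0,0,0,0],[0,0,0,0,0,0,0],[0,0,0,0,0,0,0],[0,0,0,0,0,0,0],[0,0,0,0,0,0,0],[0,0,0,0,0,0,0],[0,0,0,0,0,0,0],[0,0,0,0,0,0,0],[0,0,0,0,0,0,0],[0,0,0,0,0,0,0],[0,0,0,0,0,0,0],[0,0,0,0,0,0,0],[0,0,0,0,0,0,0],[0,0,0,0,0,0,0],[0,0,0,0,0,0,0]]]'
cat > hood.py <<'E'
from h import *
from station import eyes,monitor
s=eyes.snapshot("scene"); P=cloud(s); yaw=-.103; d=P-np.array([.4763,.0970,0]); X=d[...,0]*np.cos(yaw)+d[...,1]*np.sin(yaw); Y=-d[...,0]*np.sin(yaw)+d[...,1]*np.cos(yaw)
m=(s["depth"]>0)&(abs(X)<.033)&(Y>-.04)&(Y<.05)&(P[...,2]>.115)&(P[...,2]<.2)
A=np.c_[Y[m],np.ones(m.sum())]; z=P[m][:,2]; c=np.linalg.lstsq(A,z,rcond=None)[0]
for _ in range(3):
    k=abs(A@c-z)<.006; c=np.linalg.lstsq(A[k],z[k],rcond=None)[0]
print("t",monitor.sense()["t"],"n",m.sum(),k.sum(),"slope,z0",c.round(4))
# other things
t=eyes.snapshot("top"); Q=cloud(t)
for n,(x,y) in dict(stopper=(.4243,-.0913),blank=(.395,-.277)).items():
    k=(np.hypot(Q[...,0]-x,Q[...,1]-y)<.03)&(Q[...,2]>(.02 if n=="stopper" else .055))&(Q[...,2]<.11); print(n,k.sum(),Q[k].mean(0).round(4))
    T=dict(np.load("top0.npz")); Q0=cloud(T); k=(np.hypot(Q0[...,0]-x,Q0[...,1]-y)<.03)&(Q0[...,2]>(.02 if n=="stopper" else .055))&(Q0[...,2]<.11); print(" before",k.sum(),Q0[k].mean(0).round(4))
E
python3 hood.py
```

```text
t: 32.0
tcp_pos: [0.4774, 0.1282, 0.2582]
tool_rot: [0.743, 0.67, 0.001, 0.0]
force: [-0.6, 0.5, -0.4]
finger_gap: 0.002
gripper_force: 0.0
t 32.05 n 406 386 slope,z0 [0.0067 0.1286]
stopper 85 [ 0.4252 -0.0901  0.0334]
 before 85 [ 0.4251 -0.0906  0.0337]
blank 72 [ 0.3983 -0.279   0.0785]
 before 72 [ 0.3983 -0.2789  0.0782]
```

The hood's top is level at z = 0.129 (shut is 0.130). The stopper and blank haven't moved, and the arm is clear. Handing in.

```bash
python3 -m pendant '[[[0,0,0,0,0,0,0],[0,0,0,0,0,0,0],[0,0,0,0,0,0,0],[0,0,0,0,0,0,0],[0,0,0,0,0,0,0]]]' >/dev/null; python3 -c "
from station import job; print(job.sign_off())"
```

```text
the job is handed in; nothing more can be done
None
```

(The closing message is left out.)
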